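# Turn a stripper blade end for end and reset its gap screw

### The job

The blade in the bench wire stripper is worn at the end that sticks out: lift it out, turn it end for end and lay it fully back down in its slot so that the unused pointed end sticks out at the front. Then reset the gap screw, the tall one with the bar head: turn it clockwise (seen from above) until it bottoms, then back it off a quarter of a turn and let go. Leave the small round knob and the things standing round the stripper as they are.

Things in the scene. Friction and masses are not known exactly. Their poses are not given: they have to be found in the camera images.
- stripper_base: Grey base plate of the stripper, 130 x 142 x 12 mm, fixed to the bench; origin: centre of its underside. -x is its front (towards the robot), +y its left. On its left the blade slot runs along x at y = +41 mm; two screw posts stand on its right, at y = -41 mm, x = +45 and x = -25 mm.
- slot_seat (a point): Point on the slot floor (12 mm up) under the middle of a well-laid blade; axes as the base. The slot is open above and in front, 18 mm wide between walls 8 mm high and 8 mm thick, from 26 mm in front of this point to 64 mm behind it, where a stop as high as the walls ends it: a blade has 4 mm of play to the stop and 2 mm each side.
- blade_center (a point): Centre (half-way along, across and up) of the loose steel blade: a bar 120 mm long, 14 mm thick, 28 mm high, on edge, about 120 g. In the slot its upper 20 mm stand clear above the walls: grip it there, across its thickness. Its x axis points to the unused end, z up. At the start it lies in the slot, worn end to the front.
- blade_fresh_end (a point): Tip of the unused end of the blade, 60 mm from the blade's centre: full height, tapering in plan over the last 22 mm to a thin edge.
- blade_worn_end (a point): The worn end of the blade, 60 mm from the blade's centre: a lower (18 mm) stub with a round blunt nose.
- gap_screw_grip (a point): Centre of the bar head of the gap screw, on its vertical axis, 63 mm above the bench. The steel bar, 44 mm long along this point's x, 10 mm thick along y, 22 mm high, turns with the screw; under it 12 mm of 10 mm shank, then the post (24 mm across). It stands at either of the two post places; the bar's direction when bottomed differs from start to start.
- gap_screw (a joint): Turn of the gap screw in rad: 0 = bottomed (solid stop), grows as it is backed off (counter-clockwise from above) up to 6.0; it does not rise or sink noticeably. Starts 2.4 to 4.2 rad from bottom. Stays where it is left; friction about 0.06 N m.
- lock_knob (a joint): Turn of the lock knob in rad, 0 at the start. Leave it.
- lock_knob_top (a point): Top centre of the small round knurled lock knob, 26 mm diameter, 43 mm above the bench, on the lower of the two posts. Leave it alone.
- spray_can_center (a point): Centre of a standing spray can, 66 mm diameter, 202 mm high. Leave it standing.
- flux_bottle_center (a point): Centre of a small brown bottle with white cap, 34 mm diameter, 70 mm high, standing. Leave it.
- small_tin_center (a point): Centre of a white round tin with green lid, 64 mm diameter, 34 mm high. Leave it.
- solder_spool_center (a point): Centre of a wound wire spool lying flat, 54 mm diameter, 37 mm high. Leave it.
- blade: The blade as a whole (see blade_center); origin at the centre of its underside, x to the unused end.
Not all that is in view belongs to the job. Of the things that look like the part that bears spray_can_center, the smaller one is meant.

How it is judged (in metres and radians):
On the way, in this order (a step that is already met when the one before it is completed fails the run):
1. the blade lies in its slot with the unused end to the front (x of blade_center in the frame of stripper_base between -0.021 and -0.003 m and y of blade_center in the frame of stripper_base between 0.037 and 0.045 m and z of blade_center in the frame of stripper_base between 0.022 and 0.0295 m and x of blade_fresh_end in the frame of stripper_base below -0.055 m and contact force between blade and the fingers below 0.1 N), for 0.2 s.
2. the gap screw is turned down until it bottoms (value of joint gap_screw below 0.05 rad), for 0.1 s.
At the end, for the whole second after the job is handed in: Blade down in its slot, unused end to the front (underside within 3.5 mm of the floor, 4 mm sideways, centre 12 mm in front of to 6 mm behind the seat point), at rest; gap screw 1.27 to 1.87 rad back from bottomed (a quarter turn, 17 degrees either way); bystanders upright (x of blade_center in the frame of stripper_base between -0.021 and -0.003 m and y of blade_center in the frame of stripper_base between 0.037 and 0.045 m and z of blade_center in the frame of stripper_base between 0.022 and 0.0295 m and x of blade_fresh_end in the frame of stripper_base below -0.055 m and value of joint gap_screw between 1.27 and 1.87 rad and linear speed of blade below 0.02 m/s and angle between each of spray_can_center, flux_bottle_center, small_tin_center, solder_spool_center's own z axis and vertical below 0.15 rad); the robot touches nothing.
It fails at once if the round lock knob was turned by more than 0.25 rad (value of joint lock_knob above 0.25 rad or value of joint lock_knob below -0.25 rad).
It fails at once if a bystander was moved by more than 30 mm (distance of any of spray_can_center, flux_bottle_center, small_tin_center, solder_spool_center from where it was at the start of the episode above 0.03 m).
It also fails if it takes over 64 s, if anything falls off the work surface, if the arm or the gripper's body presses on something with over 40 N, if the wrist force passes 120 N, or if a joint passes its speed limit or range.

### The arm

A 7-joint arm with a two-finger parallel gripper is mounted at the origin on a cart in front of the work surface, level with it; the furniture and walls round the work are solid. World frame = base frame: x ahead of the robot, y to its left, z up, the work surface at z = 0. Lengths are in mm, angles in rad, forces in N, time in s.
With the tool pointing down it reaches from about 400 to 850 mm from the base axis. Payload 10.4 kg.
Tool frame: the origin (TCP) lies midway between the tips of the shut fingers; the grasp point (between the pads) lies 19 mm behind it (r.grip_point_offset is the z of the grasp point in the tool frame, in mm); z points along the fingers, y is the line along which they close (so a half turn about z gives the same grasp; the last joint's range is limited). The gripper opens to 87 mm and grips with 3 to 60 N. Pads are 19 mm wide; open, the fingers measure 117 mm over their backs; the gripper's body (75 mm by 190 mm) begins 51 mm behind the grasp point.
Start: joints at [1.117, 0.332, -0.065, 1.46, 0.022, 1.35, -0.088], TCP at [261.022, -567.908, 222.576] pointing down, gripper open.
Joint ranges: [-2.6, 2.6], [-0.5, 2.12], [-1.47, 1.34], [0.16, 2.42], [-1.27, 4.41], [0.06, 2.06], [-2.6, 2.6]. Speed limits (rad/s): [2.22, 2.22, 2.79, 2.79, 3.14, 3.14, 3.14].

### API

Orientations are given as a rotation vector (axis times angle).
In Python, from plant import r, vision gives the robot as it stands.
- The arm moves only by the tool carry_out, never from a script. Its argument "deltas" is a list that holds one entry, the list of rows, each a list of 4 numbers: the shift along the tool's x, y, z in mm, then the turn about the tool's z in degrees. A call has 1 to 12 rows; each row shifts and turns the commanded pose from where the row before left it, along the tool's axes as they then stand; what a row does not reach is not made up. A row lasts 1/10 s, in which the tool goes at most 50 mm and 8.59 degrees, less where a joint would pass 70% of its speed; a pose out of reach is approached as far as the arm can. A call is refused whole if a number of a shift passes 50 or a number of a turn 8.59, either way. A call with a gripper value outside its range is refused whole. "grip" is the finger opening in mm, from 0 to 87, set as the call begins (left out, the last holds). The fingers move at their own pace and stop on an object; "grip_force" is the grip in N (left out, the last holds). Time passes only in rows, so rows that do not move let the fingers close. It gives the time, the measured TCP pose, the force, the opening and the grip force at its end, in the units of the state.
- r.read_state(): the state, without advancing time (a new reading comes with each control period).
- vision.capture(name): name is "scene" or "side" or "wrist"; returns (picture, depth): 384x512x3 uint8, red, green, blue; 384x512 float32, mm along the optical axis (not along the pixel's ray), 0 where there is no reading.
- vision.camera_model(name): a dict with "camera_matrix" (3x3 intrinsics, pixels), "T" (4x4, takes a point from camera to world coordinates). Camera axes: x right, y down, z forward; pixel columns grow to the right and rows downward; lengths in mm; the calibration is good to about 2 mm. A picture is of the moment at which its call begins: read the wrist's pose just before it. camera_model takes no time and is no camera call; for the wrist camera it gives the pose at the moment of the call.
- r.hand_in(): hands the job in; it is judged then, once.
The state is a dict: "time": time; "q": joint angles; "dq": joint speeds; "tau": joint torques, N m; "ee_pos": TCP position; "tool_rot": TCP orientation; "wrist_force": force on the tool from outside, world axes, zero at the start; "wrist_torque": the same for the moment, N m; "width": finger opening in mm; "finger_force": force on a finger pad.
Only numpy, scipy, OpenCV 4.12 (cv2) and the standard library are available. Lean on these libraries where they do the work, as an engineer would, in place of code of your own. Each camera call takes 0.05 s, during which the arm holds its last target. There are 200 camera calls.

## Working session

There is one attempt and no reset: what is moved stays moved. The work goes in short steps, Python scripts to look and compute and a tool call to move; the robot and the scene stay as the last step left them, time stands still between calls to the robot, and variables do not carry over. Pictures are saved under pics/ and viewed, at most 10 in all, crops included, and the job is handed in when it is done.

Besides the shell and the picture viewer there is one more tool, called after "Request:" as a command line: name --argument value ..., lists and objects as JSON in quotes. carry_out: Moves the arm, as the interface text tells. Its arguments: {"type":"object","properties":{"deltas":{"type":"array","items":{"type":"array","items":{"type":"array","items":{"type":"number"}}}},"grip":{"type":"number"},"grip_force":{"type":"number"}},"required":["deltas"]}

```bash
ls; mkdir -p pics; python3 - <<'E'
from plant import r, vision
import cv2, numpy as np
for n in ("scene","side"):
    p,d=vision.capture(n); cv2.imwrite(f"pics/{n}0.png",p[:,:,::-1]); np.savez(f"{n}0.npz",p=p,d=d)
    m=vision.camera_model(n); print(n,np.round(m["camera_matrix"],1).tolist(),np.round(m["T"],3).tolist())
s=r.read_state(); print({k:np.round(v,3) for k,v in s.items()})
a=cv2.imread("pics/scene0.png");b=cv2.imread("pics/side0.png")
cv2.imwrite("pics/both.png",cv2.resize(np.vstack([a,b]),(800,1200))[:, :] if 0 else cv2.resize(a,(800,600)))
cv2.imwrite("pics/sideb.png",cv2.resize(b,(800,600)))
E
```

```text
pics
scene [[417.5, 0.0, 259.0], [0.0, 417.5, 191.9], [0.0, 0.0, 1.0]] [[0.679, -0.312, 0.665, -28.4], [-0.734, -0.254, 0.63, -833.873], [-0.028, -0.915, -0.402, 444.615], [0.0, 0.0, 0.0, 1.0]]
side [[442.4, 0.0, 259.1], [0.0, 442.4, 190.1], [0.0, 0.0, 1.0]] [[-0.995, -0.061, 0.075, 464.186], [-0.097, 0.625, -0.774, 548.201], [-0.0, -0.778, -0.628, 800.695], [0.0, 0.0, 0.0, 1.0]]
{'time': np.float64(0.1), 'q': array([ 1.117,  0.333, -0.065,  1.461,  0.022,  1.35 , -0.089]), 'dq': array([-0.   , -0.   , -0.001, -0.002, -0.001,  0.   ,  0.001]), 'tau': array([ 2.0000e-03, -6.2454e+01,  2.5000e-02, -3.9072e+01, -6.1000e-02,
        3.7000e-02,  0.0000e+00]), 'ee_pos': array([ 260.844, -567.58 ,  221.871]), 'tool_rot': array([-3.068e+00, -6.710e-01,  1.000e-03]), 'wrist_force': array([ 0.307, -0.083, -0.185]), 'wrist_torque': array([-0.026, -0.018, -0.064]), 'finger_force': np.float64(0.0), 'width': np.float64(87.104)}
```

View pics/both.png

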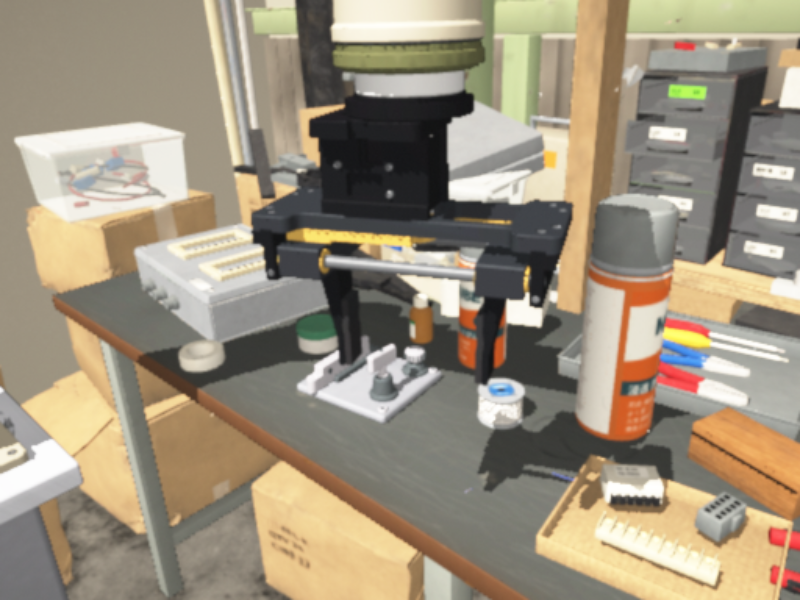

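View pics/sideb.png

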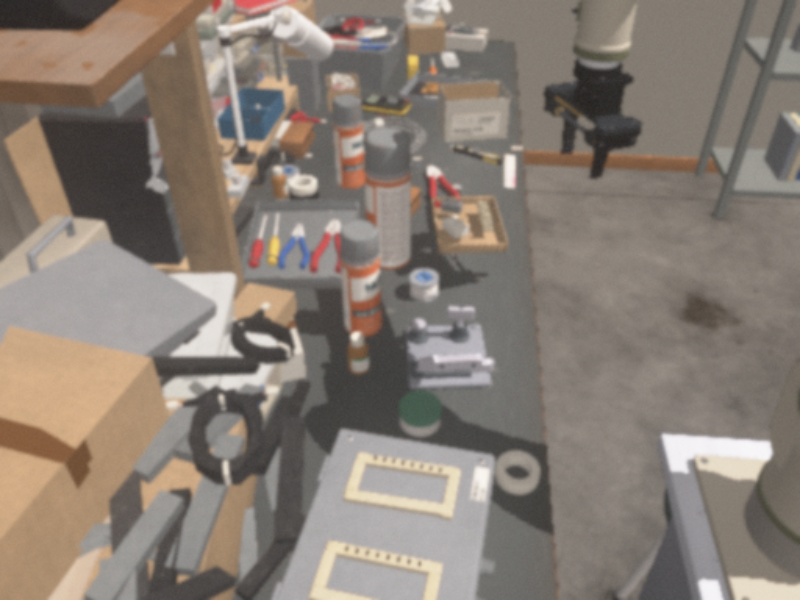

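Side view (800 px image): stripper at (448,350), gap screw post and bar at (460,318), lock knob at about (420,325), bottle (358,350), small can (362,280) with a large can behind it at (388,195), tin (420,410), and spool (424,284). The scene view shows the same things, with the small can at (482,320) and the large one at (625,320). Next I'll deproject the depth.

```bash
cat > h.py <<'E'
import numpy as np, cv2
from plant import r, vision
def cloud(d,m):
    K=m["camera_matrix"];T=np.array(m["T"])
    v,u=np.mgrid[:d.shape[0],:d.shape[1]]
    P=np.stack([(u-K[0,2])/K[0,0]*d,(v-K[1,2])/K[1,1]*d,d],-1)
    return P@T[:3,:3].T+T[:3,3]
def hmap(p,C,ok,x0,x1,y0,y1,s=2):
    # top view: rows = -x (up = +x), cols = -y ; s px/mm
    H=np.full((int((x1-x0)*s),int((y1-y0)*s)),-99.);I=np.zeros(H.shape+(3,),np.uint8)
    X=C[ok];c=p[ok];o=np.argsort(X[:,2]);X=X[o];c=c[o]
    i=((x1-X[:,0])*s).astype(int);j=((y1-X[:,1])*s).astype(int)
    k=(i>=0)&(i<H.shape[0])&(j>=0)&(j<H.shape[1])
    H[i[k],j[k]]=X[k,2];I[i[k],j[k]]=c[k];return H,I
E
python3 - <<'E'
from h import *
for n in("scene","side"):
    z=np.load(n+"0.npz");C=cloud(z["d"],vision.camera_model(n));
    if n=="side":
        for nm,(u,v) in dict(base=(448,378),blade=(450,355),nose=(485,362),bar=(460,312),knob=(420,325),cap=(357,340),can=(360,232),tin=(420,400),spool=(424,275),bigcan=(387,135)).items():
            print(nm,np.round(C[int(v*.64),int(u*.64)]))
        crop=z["p"][180:260,250:330]
    else: crop=z["p"][210:275,185:290]
    cv2.imwrite(f"pics/c_{n}.png",cv2.resize(crop[:,:,::-1],None,fx=5,fy=5,interpolation=cv2.INTER_CUBIC))
a=cv2.imread("pics/c_scene.png");b=cv2.imread("pics/c_side.png")
h=max(a.shape[0],b.shape[0]);f=lambda i:cv2.copyMakeBorder(i,0,h-i.shape[0],0,0,0)
o=np.hstack([f(a),f(b)]);o=cv2.resize(o,None,fx=.85,fy=.85);print(o.shape);cv2.imwrite("pics/crops.png",o)
E
```

```text
base [ 473. -231.   12.]
blade [ 470. -286.    7.]
nose [ 415. -257.   26.]
bar [ 459. -327.   68.]
knob [ 525. -317.   41.]
cap [ 618. -244.   68.]
can [ 623. -347.  201.]
tin [ 512. -158.   31.]
spool [ 528. -461.   37.]
bigcan [ 606. -567.  261.]
(340, 786, 3)
```

View pics/crops.png

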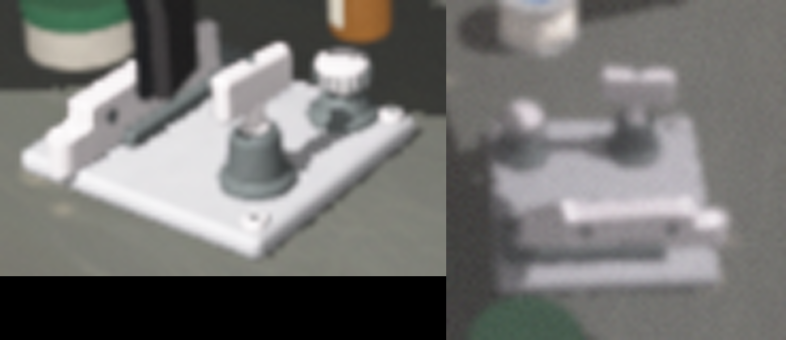

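The gap screw (white bar) is on the front post at about (459,-330). The knob is on the rear post at about (525,-320). The blade runs roughly along x, with its worn stub to the front at about (415,-257). I'll move above the stripper for a look with the wrist camera.

Request:
carry_out --deltas '[[[0, 0, -45, 0], [30, -15, -30, 8], [40, -22, -12, 8], [40, -22, -10, 0], [40, -22, 0, 0], [40, -22, 0, 0], [40, -22, 0, 0], [40, -22, 0, 0], [10, -10, 0, 0], [0, 0, 0, 0], [0, 0, 0, 0]]]'

```text
time: 1.2
ee_pos: [502.6, -359.8, 319.3]
tool_rot: [3.132, 0.237, -0.002]
wrist_force: [-0.4, -0.5, 0.2]
width: 87.0
finger_force: 0.0
```

```bash
python3 - <<'E'
from h import *
s=r.read_state(); print({k:np.round(s[k],3) for k in("time","q","ee_pos","tool_rot")})
m=vision.camera_model("wrist");p,d=vision.capture("wrist");m2=vision.camera_model("wrist")
np.savez("w0.npz",p=p,d=d,K=m["camera_matrix"],T=m["T"]);print(np.round(np.array(m["T"]),2).tolist())
cv2.imwrite("pics/w0.png",p[:,:,::-1])
E
```

```text
{'time': np.float64(1.2), 'q': array([ 0.706,  0.297, -0.208,  1.309,  0.061,  1.542, -0.915]), 'ee_pos': array([ 502.632, -359.757,  319.299]), 'tool_rot': array([ 3.132e+00,  2.370e-01, -2.000e-03])}
[[0.15, -0.95, -0.27, 576.7], [-0.99, -0.15, -0.04, -348.57], [-0.0, 0.27, -0.96, 480.85], [0.0, 0.0, 0.0, 1.0]]
```

View pics/w0.png

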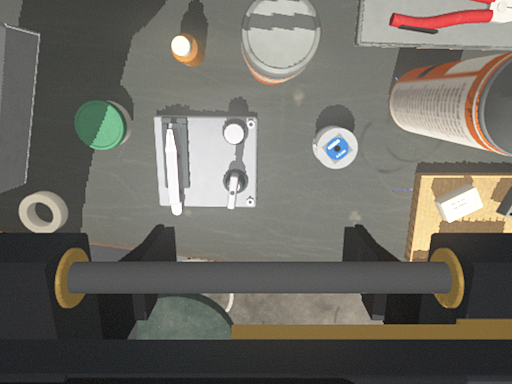

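The wrist image shows the base plate at (155–257, 117–207). The blade runs from its fresh tip at (169,123) to the worn nose at (176,212). The knob is at (233,132), the bar at (234,188), the bottle at (184,47), the small can at (280,35), the tin at (100,124) and the spool at (335,147).

```bash
python3 - <<'E'
from h import *
z=np.load("w0.npz");p,d=z["p"],z["d"];C=cloud(d,dict(camera_matrix=z["K"],T=z["T"]))
print("bench z",np.median(C[60:100,300:315,2]),np.median(C[225:230,250:300,2]))
roi=np.zeros(d.shape,bool);roi[105:220,145:268]=1
b=p.min(2)>120
Z=C[...,2]
plate=(roi&(abs(Z-12)<5)&(p.min(2)>110))
def rect(mk,minA=20):
    P=C[mk][:,:2].astype(np.float32);rc=cv2.minAreaRect(P);print(len(P),np.round(rc[0],1),np.round(rc[1],1),round(rc[2],1));return rc
plate=cv2.morphologyEx(plate.astype(np.uint8),cv2.MORPH_OPEN,np.ones((3,3)))>0
rect(plate)
for nm,(lo,hi,c0,c1,r0,r1) in dict(blade=(30,50,145,200,105,225),bar=(55,85,215,250,160,220),knob=(36,50,215,250,115,150)).items():
    k=np.zeros(d.shape,bool);k[r0:r1,c0:c1]=1;k&=(Z>lo)&(Z<hi);print(nm,np.median(Z[k]));rect(k)
    if nm!="knob":
        P=C[k];x,y=P[:,0],P[:,1];vx=cv2.fitLine(P[:,:2].astype(np.float32),cv2.DIST_L2,0,.01,.01).ravel();print(nm,"dir deg",np.degrees(np.arctan2(vx[1],vx[0])),vx[2:])
E
```

```text
bench z -0.043493002632118305 -0.2686893448915555
5992 [ 474.7 -289.2] [129.6 142.1] 8.0
blade 39.49022508090195
878 [ 458.4 -250. ] [120.1  14.6] 8.5
blade dir deg 8.309694 [ 464.52542 -249.8679 ]
bar 73.02527407300005
294 [ 456.  -333.3] [43.1 10. ] 1.3
bar dir deg 1.1470146 [ 458.0323  -333.48767]
knob 42.40956584838594
348 [ 525.3 -323.9] [27.3 27.1] 87.1
```

Everything matches the given sizes: base at (474.7,-289.2) with yaw 8.0°, blade centre at (458.4,-250.0) with its top at 40 mm, and bar at (456,-333.3) pointing 1.2°. I'll approach the blade with the fingers partly open.

Request:
carry_out --deltas '[[[-7, -29, 30, 0.5], [-7, -29, 35, 0], [-7, -29, 35, 0], [-6, -28, 35, 0], [0, 0, 40, 0], [0, 0, 40, 0], [0, 0, 30, 0], [0, 0, 0, 0], [0, 0, 0, 0], [0, 0, 0, 0]]]' --grip 40

```text
time: 2.25
ee_pos: [461.0, -250.2, 76.7]
tool_rot: [3.132, 0.222, 0.004]
wrist_force: [0.4, 0.2, 0.5]
width: 40.3
finger_force: 0.0
```

```bash
cat > st.py <<'E'
from h import *
import sys
s=r.read_state();v=s["tool_rot"];R=cv2.Rodrigues(np.array(v))[0]
yaw=np.degrees(np.arctan2(R[1,0],R[0,0]));print("t",round(float(s["time"]),2),"pos",np.round(s["ee_pos"],1),"yaw",round(yaw,2),"tilt",np.round(R[:2,2],4),"q1,7",np.round(s["q"][[0,6]],2),"F",np.round(s["wrist_force"],1),"M",np.round(s["wrist_torque"],2),"w",round(float(s["width"]),1),round(float(s["finger_force"]),1))
if len(sys.argv)>4:
    t=np.array(list(map(float,sys.argv[1:5])));D=np.array([*t[:3]])-s["ee_pos"];print("tool delta",np.round(R.T@D,1),"turn",round((yaw-t[3]+180)%360-180,2))
E
python3 st.py 458.4 -250 22 8.3
```

```text
t 2.25 pos [ 461.  -250.2   76.7] yaw 8.11 tilt [ 0.0027 -0.0016] q1,7 [ 0.65 -1.08] F [0.4 0.2 0.5] M [ 0.   -0.01 -0.03] w 40.3 0.0
tool delta [-2.7 -0.7 54.6] turn -0.19
```

Request:
carry_out --deltas '[[[-3, -1, 20, 0], [0, 0, 20, 0], [0, 0, 14, 0], [0, 0, 0, 0]]]'

```text
time: 2.65
ee_pos: [456.6, -248.4, 20.0]
tool_rot: [-3.133, -0.224, 0.002]
wrist_force: [0.1, 1.0, -0.3]
width: 40.4
finger_force: 0.0
```

Request:
carry_out --deltas '[[[0, 0, 0, 0], [0, 0, 0, 0], [0, 0, 0, 0], [0, 0, 0, 0], [0, 0, 0, 0], [0, 0, 0, 0]]]' --grip 5 --grip_force 40

```text
time: 3.25
ee_pos: [457.4, -248.6, 21.1]
tool_rot: [3.133, 0.224, 0.001]
wrist_force: [-0.6, 0.2, 5.9]
width: 13.7
finger_force: 40.0
```

```bash
python3 st.py 458.4 -250 22 8.3
```

```text
t 3.25 pos [ 457.4 -248.6   21.1] yaw 8.18 tilt [ 0.0007 -0.0005] q1,7 [ 0.64 -1.1 ] F [-0.6  0.2  5.9] M [0.04 0.25 0.02] w 13.7 40.0
tool delta [ 0.8  1.5 -0.9] turn -0.12
```

Request:
carry_out --deltas '[[[0, 0, -10, 0], [0, 0, -20, 0], [0, 0, -30, 0], [0, 0, -25, 0], [0, 0, 0, -6.0], [0, 0, 0, -8.5], [0, 0, 0, -8.5], [0, 0, 0, -8.5], [0, 0, 0, -8.5], [0, 0, 0, -8.5], [0, 0, 0, -8.5]]]'

```text
time: 4.35
ee_pos: [456.8, -248.3, 105.9]
tool_rot: [-2.641, -1.7, 0.0]
wrist_force: [-0.2, -1.0, -1.0]
width: 13.3
finger_force: 40.0
```

Request:
carry_out --deltas '[[[0, 0, 0, -8.5], [0, 0, 0, -8.5], [0, 0, 0, -8.5], [0, 0, 0, -8.5], [0, 0, 0, -8.5], [0, 0, 0, -8.5], [0, 0, 0, -8.5], [0, 0, 0, -8.5], [0, 0, 0, -8.5], [0, 0, 0, -8.5], [0, 0, 0, -8.5], [0, 0, 0, -8.5]]]'

```text
time: 5.55
ee_pos: [456.8, -248.3, 105.9]
tool_rot: [-0.341, -3.123, 0.0]
wrist_force: [0.8, 0.1, -1.8]
width: 13.5
finger_force: 40.0
```

```bash
python3 st.py 458.4 -250 60 -171.9
```

```text
t 5.55 pos [ 456.8 -248.3  105.9] yaw 167.54 tilt [-0.0004 -0.    ] q1,7 [0.94 1.64] F [ 0.8  0.1 -1.8] M [ 0.11 -0.16  0.02] w 13.5 40.0
tool delta [-1.9 -1.3 45.9] turn -20.56
```

Request:
carry_out --deltas '[[[0, 0, 0, -8.5], [0, 0, 0, -8.5], [0, 0, 0, -3.5], [0, 0, 0, 0]]]'

```text
time: 5.95
ee_pos: [456.8, -248.4, 105.8]
tool_rot: [0.212, -3.134, 0.0]
wrist_force: [-0.2, -0.7, -1.5]
width: 13.2
finger_force: 40.0
```

```bash
python3 st.py 458.4 -250 60 -171.9; python3 - <<'E'
from h import *
o=[]
for n in("scene","side"):
    p,d=vision.capture(n); np.savez(n+"1.npz",p=p,d=d); K=vision.camera_model(n)
    C=cloud(d,K);k=(abs(C[...,0]-458)<80)&(abs(C[...,1]+250)<45)&(C[...,2]>88)&(C[...,2]<130)
    pts=C[k&(C[...,2]>118)]
    print(n,k.sum(),"top z",np.percentile(C[k][:,2],[5,50,95]).round(1))
    z0=np.load(n+"0.npz");C0=cloud(z0["d"],K);pl=(abs(C0[...,0]-475)<90)&(abs(C0[...,1]+289)<90)&(abs(C0[...,2]-12)<3)
    rc=cv2.minAreaRect(C0[pl][:,:2].astype(np.float32));print("plate",np.round(rc[0]+rc[1]+(rc[2],),1))
c=np.load("side1.npz")["p"][130:270,210:370,::-1];a=np.load("scene1.npz")["p"][150:290,150:310,::-1]
cv2.imwrite("pics/t1.png",cv2.resize(np.hstack([a,c]),None,fx=2.5,fy=2.5,interpolation=cv2.INTER_CUBIC))
p,d=vision.capture("wrist");m=vision.camera_model("wrist");np.savez("w1.npz",p=p,d=d,K=m["camera_matrix"],T=m["T"]);print(np.round(np.array(m["T"])[:3,3]))
cv2.imwrite("pics/w1.png",p[:,:,::-1])
E
```

```text
t 5.95 pos [ 456.8 -248.4  105.8] yaw -172.28 tilt [-0.0003 -0.    ] q1,7 [0.98 1.98] F [-0.2 -0.7 -1.5] M [ 0.1  -0.1  -0.02] w 13.2 40.0
tool delta [-1.4 -1.8 45.8] turn -0.38
scene 653 top z [ 99.9 115.7 126.7]
plate [ 472.1 -291.   135.4  142.6    7.9]
side 240 top z [ 95.6 104.5 122.1]
plate [ 473.6 -284.1  132.6  141.4    9.5]
[ 384. -258.  267.]
```

View pics/t1.png

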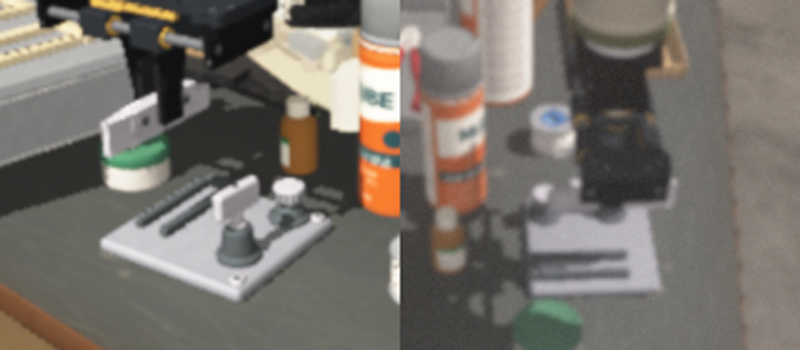

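View pics/w1.png

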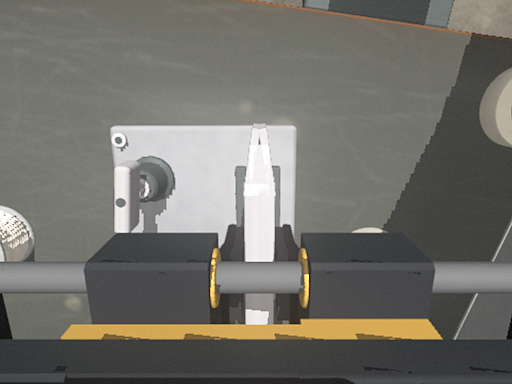

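The blade is held level with the pointed end to the front. In the wrist view its tip is at (259,126), the slot walls are at columns 236–280, and the plate's front edge is at row 126. I'll measure the blade against the slot in this one view.

```bash
python3 - <<'E'
from h import *
z=np.load("w1.npz");p,d=z["p"],z["d"];C=cloud(d,dict(camera_matrix=z["K"],T=z["T"]));Z=C[...,2]
v,u=np.mgrid[:384,:512]
roi=(v<222)&(u>225)&(u<310)
bl=roi&(Z>100)&(Z<140)
P=C[bl];f=cv2.fitLine(P[:,:2].astype(np.float32),cv2.DIST_L2,0,.01,.01).ravel()
print("blade z",np.percentile(P[:,2],[5,50,95]).round(1),"tip",P[P[:,0].argmin()].round(1))
c,s=np.cos(np.radians(8)),np.sin(np.radians(8));e1=np.array([c,s]);e2=np.array([-s,c])
B=P[:,:2]@np.c_[e1,e2]
for lo in range(0,60,6):
    k=(B[:,0]>B[:,0].min()+lo)&(B[:,0]<B[:,0].min()+lo+6)
    if k.sum()>3: print("blade s",round(B[:,0].min()+lo,1),"t",np.percentile(B[k,1],[2,98]).round(1))
wl=roi&(Z>17)&(Z<23)
W=C[wl][:,:2]@np.c_[e1,e2];print("walls s min",np.percentile(W[:,0],[0,1]).round(1),"t",np.percentile(W[:,1],[0,1,99,100]).round(1))
pl=(v<225)&(u>105)&(u<305)&(abs(Z-12)<3);Q=C[pl][:,:2]@np.c_[e1,e2];print("plate s",np.percentile(Q[:,0],[0,1]).round(1),"t",np.percentile(Q[:,1],[0,.5,99.5,100]).round(1))
L=[C[r_,(u[r_]>105)&(u[r_]<230)&(abs(Z[r_]-12)<3)] for r_ in(150,)]
E1=[];E2=[]
for c_ in range(130,230,5):
    k=np.where((abs(Z[:,c_]-12)<3))[0]
    if len(k):E1.append(C[k[0],c_,:2])
f=cv2.fitLine(np.array(E1,np.float32),cv2.DIST_HUBER,0,.01,.01).ravel();print("front edge yaw",(np.degrees(np.arctan2(f[1],f[0]))+90)%180)
t=np.array([456.8,-248.4]);print("TCP s,t",(t@np.c_[e1,e2]).round(1),"seat est",(np.array([460.1,-249.85])@np.c_[e1,e2]).round(1))
E
```

```text
blade z [122.7 124.1 125.1] tip [ 396.7 -253.7  112.8]
blade s 357.5 t [-312.5 -305.7]
blade s 363.5 t [-313.4 -304.9]
blade s 369.5 t [-313.9 -304. ]
blade s 375.5 t [-315.6 -302.6]
blade s 381.5 t [-315.8 -302.2]
blade s 387.5 t [-315.9 -302.2]
blade s 393.5 t [-316.  -302.5]
walls s min [395.8 396. ] t [-327.2 -327.  -293.3 -293.2]
plate s [365.8 366.9] t [-421.1 -419.3 -281.3 -280.4]
front edge yaw 7.714836
TCP s,t [ 417.8 -309.6] seat est [ 420.8 -311.5]
```

Request:
carry_out --deltas '[[[-2, -1, 20, 0], [0, 0, 20, 0], [0, 0, 15, 0], [0, 0, 0, 0], [0, 0, 0, 0]]]'

```text
time: 6.6
ee_pos: [459.3, -249.1, 50.8]
tool_rot: [0.21, -3.135, -0.0]
wrist_force: [0.1, 0.1, -0.4]
width: 13.5
finger_force: 40.0
```

```bash
python3 st.py 458.9 -249 21.1 -172.1; python3 - <<'E'
from h import *
p,d=vision.capture("wrist");m=vision.camera_model("wrist")
C=cloud(d,m);Z=C[...,2];v,u=np.mgrid[:384,:512]
c,s=np.cos(np.radians(8)),np.sin(np.radians(8));M=np.array([[c,-s],[s,c]])
a=C[(v<222)&(u>180)&(u<350)&(Z>58)&(Z<90)];A=a[:,:2]@M;k=A[:,0]>A[:,0].min()+24
print("blade z",np.median(a[:,2]),"tip s",A[:,0].min().round(1),"t",np.percentile(A[k,1],[2,98]).round(1))
w=C[(v<222)&(u>180)&(u<350)&(abs(Z-20)<3)];W=w[:,:2]@M;print("walls s",W[:,0].min().round(1),"t",np.percentile(W[:,1],[1,99]).round(1))
E
```

```text
t 6.6 pos [ 459.3 -249.1   50.8] yaw -172.33 tilt [-0.      0.0002] q1,7 [0.95 1.93] F [ 0.1  0.1 -0.4] M [ 0.07 -0.11  0.01] w 13.5 40.0
tool delta [ 0.4  0.1 29.7] turn -0.23
blade z 69.63527912400257 tip s 360.1 t [-317.1 -303.5]
walls s 395.9 t [-327.3 -293.7]
```

Request:
carry_out --deltas '[[[0, 0, 10, 0], [0, 0, 8, 0], [0, 0, 6, 0], [0, 0, 3, 0], [0, 0, 2, 0], [0, 0, 0, 0]]]'

```text
time: 7.25
ee_pos: [459.2, -249.1, 21.5]
tool_rot: [-0.211, 3.135, 0.0]
wrist_force: [-0.2, 0.5, -1.1]
width: 13.7
finger_force: 40.0
```

```bash
python3 st.py 458.9 -249 21.1 -172.1
```

```text
t 7.25 pos [ 459.2 -249.1   21.5] yaw -172.31 tilt [0.     0.0001] q1,7 [0.94 1.9 ] F [-0.2  0.5 -1.1] M [ 0.12 -0.1  -0.05] w 13.7 40.0
tool delta [0.3 0.1 0.4] turn -0.21
```

Request:
carry_out --deltas '[[[0, 0, 0, 0], [0, 0, 0, 0], [0, 0, 0, 0], [0, 0, 0, 0], [0, 0, -10, 0], [0, 0, -35, 0], [0, 0, -40, 0], [0, 0, -10, 0], [0, 0, 0, 0], [0, 0, 0, 0]]]' --grip 30

```text
time: 8.25
ee_pos: [458.7, -249.1, 116.0]
tool_rot: [0.21, -3.134, -0.0]
wrist_force: [0.0, 0.5, 0.3]
width: 29.7
finger_force: 0.0
```

```bash
python3 st.py 456.6 -331.9 110 -178.8; python3 - <<'E'
from h import *
p,d=vision.capture("wrist");m=vision.camera_model("wrist");cv2.imwrite("pics/w2.png",p[:,:,::-1])
C=cloud(d,m);Z=C[...,2];v,u=np.mgrid[:384,:512]
c,s=np.cos(np.radians(8)),np.sin(np.radians(8));M=np.array([[c,-s],[s,c]])
a=C[(v<232)&(u>180)&(u<350)&(Z>32)&(Z<50)];A=a[:,:2]@M;k=A[:,0]>A[:,0].min()+24
print("blade z",np.median(a[:,2]),"tip s",A[:,0].min().round(1),"t",np.percentile(A[k,1],[2,98]).round(1))
w=C[(v<222)&(u>180)&(u<350)&(abs(Z-20)<3)];W=w[:,:2]@M;print("walls s",W[:,0].min().round(1),"t",np.percentile(W[:,1],[1,99]).round(1))
b=(v<232)&(u<200)&(Z>66)&(Z<80);b=C[b];print("bar",len(b),np.median(b[:,2]),b.min(0).round(1),b.max(0).round(1),cv2.minAreaRect(b[:,:2].astype(np.float32)))
E
```

```text
t 8.25 pos [ 458.7 -249.1  116. ] yaw -172.33 tilt [-0.0006 -0.    ] q1,7 [0.99 1.98] F [0.  0.5 0.3] M [ 0.14 -0.13  0.02] w 29.7 0.0
tool delta [ 13.1 -81.8   6. ] turn 6.47
blade z 38.96141498760815 tip s 359.8 t [-316.5 -303.3]
walls s 366.7 t [-326.5 -293.1]
bar 1157 72.33559473244893 [ 433.7 -336.3   66. ] [ 477.8 -325.9   74.8] ((455.7491149902344, -331.1557922363281), (44.14795684814453, 10.461935997009277), 0.2251879721879959)
```

View pics/w2.png

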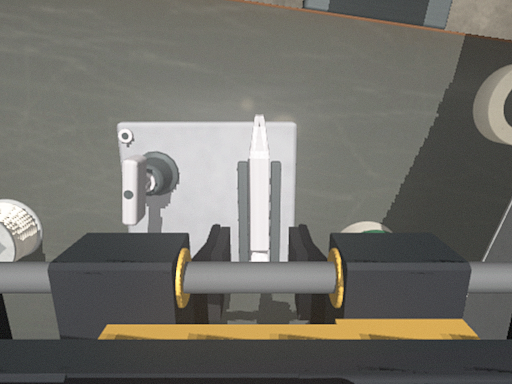

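The blade is seated: top at about 39–40 mm, centred between the walls, tip to the front at (259,115). The bar measures 44×10 mm with its centre at (455.7,-331.2). Next I'll move over to it.

Request:
carry_out --deltas '[[[3, -20, 0, 7], [3, -20, 0, 0], [3, -21, 0, 0], [3, -20, 0, 0], [0, 0, 15, 0], [0, 0, 0, 0], [0, 0, 0, 0]]]'

```text
time: 9.0
ee_pos: [450.3, -328.8, 100.4]
tool_rot: [0.021, -3.14, -0.003]
wrist_force: [-0.0, 0.6, -0.3]
width: 29.7
finger_force: 0.0
```

```bash
python3 st.py 456.2 -331.5 46 -179.3
```

```text
t 9.0 pos [ 450.3 -328.8  100.4] yaw -179.24 tilt [-0.0016  0.002 ] q1,7 [1.04 1.98] F [-0.   0.6 -0.3] M [ 0.14 -0.14  0.02] w 29.7 0.0
tool delta [-5.9 -2.8 54.4] turn 0.06
```

Request:
carry_out --deltas '[[[-6, -3, 10, 0], [0, 0, 20, 0], [0, 0, 14, 0], [0, 0, 10, 0], [0, 0, 0, 0], [0, 0, 0, 0]]]'

```text
time: 9.6
ee_pos: [456.9, -333.3, 47.8]
tool_rot: [-0.019, 3.141, -0.0]
wrist_force: [-0.7, -0.9, 0.3]
width: 30.3
finger_force: 0.0
```

```bash
python3 st.py 456.2 -331.5 46 -179.3
```

```text
t 9.6 pos [ 456.9 -333.3   47.8] yaw -179.3 tilt [ 0.0003 -0.    ] q1,7 [1.01 1.94] F [-0.7 -0.9  0.3] M [ 0.13 -0.14 -0.02] w 30.3 0.0
tool delta [0.7 1.8 1.8] turn -0.0
```

Request:
carry_out --deltas '[[[0.7, 1.8, 1, 0], [0, 0, 0, 0], [0, 0, 0, 0]]]'

```text
time: 9.9
ee_pos: [456.1, -331.7, 47.0]
tool_rot: [-0.019, 3.141, -0.001]
wrist_force: [0.5, -0.2, 0.3]
width: 29.7
finger_force: 0.0
```

Request:
carry_out --deltas '[[[0, 0, 0, 0], [0, 0, 0, 0], [0, 0, 0, 0], [0, 0, 0, 0], [0, 0, 0, 0]]]' --grip 3 --grip_force 20

```text
time: 10.4
ee_pos: [455.9, -332.5, 46.7]
tool_rot: [-0.018, 3.141, -0.002]
wrist_force: [2.6, -2.8, -2.4]
width: 9.5
finger_force: 20.0
```

```bash
python3 st.py 456.2 -331.5 46 -179.3
```

```text
t 10.4 pos [ 455.9 -332.5   46.7] yaw -179.35 tilt [ 0.0005 -0.0011] q1,7 [1.01 1.94] F [ 2.6 -2.8 -2.4] M [-0.85 -0.37  0.09] w 9.5 20.0
tool delta [-0.3  1.   0.7] turn -0.05
```

Request:
carry_out --deltas '[[[0, -0.8, 0, 4], [0, 0, 0, 8], [0, 0, 0, 8], [0, 0, 0, 8], [0, 0, 0, 8], [0, 0, 0, 8], [0, 0, 0, 8], [0, 0, 0, 8], [0, 0, 0, 8], [0, 0, 0, 8], [0, 0, 0, 8], [0, 0, 0, 6]]]'

```text
time: 11.6
ee_pos: [455.5, -333.1, 46.7]
tool_rot: [2.215, 2.228, -0.001]
wrist_force: [-0.9, -2.6, 0.4]
width: 9.7
finger_force: 20.0
```

```bash
python3 st.py 455.9 -332.5 46.7 90.6
```

```text
t 11.6 pos [ 455.5 -333.1   46.7] yaw 90.33 tilt [-0.0004 -0.0008] q1,7 [0.79 0.46] F [-0.9 -2.6  0.4] M [-0.79  0.28  0.06] w 9.7 20.0
tool delta [ 0.6  0.4 -0. ] turn -0.27
```

Request:
carry_out --deltas '[[[0, 0, 0, 8], [0, 0, 0, 8], [0, 0, 0, 8], [0, 0, 0, 8], [0, 0, 0, 8], [0, 0, 0, 0]]]'

```text
time: 12.2
ee_pos: [455.2, -333.0, 46.6]
tool_rot: [2.841, 1.34, -0.002]
wrist_force: [-4.2, -2.6, 2.5]
width: 9.3
finger_force: 20.0
```

Request:
carry_out --deltas '[[[0, 0, 0, 6], [0, 0, 0, 6], [0, 0, 0, 0]]]'

```text
time: 12.5
ee_pos: [455.1, -332.9, 46.6]
tool_rot: [-2.964, -1.041, 0.002]
wrist_force: [-5.0, -3.0, 3.4]
width: 10.1
finger_force: 20.0
```

```bash
python3 st.py 455.9 -332.5 46.7 38.3
```

```text
t 12.5 pos [ 455.1 -332.9   46.6] yaw 38.7 tilt [-0.0012 -0.0004] q1,7 [ 0.66 -0.39] F [-5.  -3.   3.4] M [-0.66  0.93 -0.06] w 10.1 20.0
tool delta [ 0.9  0.2 -0.1] turn 0.4
```

Request:
carry_out --deltas '[[[0, 0, 0, 6], [0, 0, 0, 6], [0, 0, 0, 0]]]'

```text
time: 12.8
ee_pos: [455.1, -332.8, 46.6]
tool_rot: [-3.057, -0.726, 0.002]
wrist_force: [-4.3, -1.6, 4.4]
width: 9.9
finger_force: 20.0
```

```bash
python3 st.py 455.9 -332.5 46.7 26.3
```

```text
t 12.8 pos [ 455.1 -332.8   46.6] yaw 26.71 tilt [-0.0013 -0.0002] q1,7 [ 0.63 -0.59] F [-4.3 -1.6  4.4] M [-0.65  1.07 -0.07] w 9.9 20.0
tool delta [ 0.9  0.1 -0.1] turn 0.41
```

Request:
carry_out --deltas '[[[0, 0, 0, 6], [0, 0, 0, 6], [0, 0, 0, 0]]]'

```text
time: 13.1
ee_pos: [455.0, -332.7, 46.6]
tool_rot: [-3.116, -0.402, 0.002]
wrist_force: [-5.7, -2.1, 5.2]
width: 9.9
finger_force: 20.0
```

```bash
python3 st.py 455.9 -332.5 46.7 14.3
```

```text
t 13.1 pos [ 455.  -332.7   46.6] yaw 14.71 tilt [-0.0015 -0.0001] q1,7 [ 0.6  -0.78] F [-5.7 -2.1  5.2] M [-0.54  1.08 -0.02] w 9.9 20.0
tool delta [ 0.9  0.  -0.1] turn 0.41
```

Request:
carry_out --deltas '[[[0, 0, 0, 6], [0, 0, 0, 6], [0, 0, 0, 0]]]'

```text
time: 13.4
ee_pos: [455.0, -332.6, 46.6]
tool_rot: [-3.141, -0.074, 0.002]
wrist_force: [-6.0, -2.0, 4.9]
width: 9.9
finger_force: 20.0
```

```bash
python3 st.py 455.9 -332.5 46.7 2.3
```

```text
t 13.4 pos [ 455.  -332.6   46.6] yaw 2.71 tilt [-0.0015  0.0001] q1,7 [ 0.57 -0.98] F [-6.  -2.   4.9] M [-0.39  1.2  -0.06] w 9.9 20.0
tool delta [ 0.9 -0.1 -0.1] turn 0.41
```

Request:
carry_out --deltas '[[[0, 0, 0, 6], [0, 0, 0, 6], [0, 0, 0, 0]]]'

```text
time: 13.7
ee_pos: [455.0, -332.5, 46.6]
tool_rot: [-3.131, 0.254, 0.003]
wrist_force: [-6.1, -1.5, 4.8]
width: 9.3
finger_force: 20.0
```

```bash
python3 st.py 455.9 -332.5 46.7 -9.7
```

```text
t 13.7 pos [ 455.  -332.5   46.6] yaw -9.28 tilt [-0.0016  0.0002] q1,7 [ 0.54 -1.18] F [-6.1 -1.5  4.8] M [-0.35  1.28 -0.09] w 9.3 20.0
tool delta [ 0.9 -0.2 -0.1] turn 0.42
```

Request:
carry_out --deltas '[[[0, 0, 0, 6], [0, 0, 0, 6], [0, 0, 0, 0]]]'

```text
time: 14.0
ee_pos: [455.0, -332.4, 46.6]
tool_rot: [-3.088, 0.58, 0.003]
wrist_force: [-5.7, 0.5, 5.1]
width: 9.9
finger_force: 20.0
```

```bash
python3 st.py 455.9 -332.5 46.7 -21.7
```

```text
t 14.0 pos [ 455.  -332.4   46.6] yaw -21.28 tilt [-0.0016  0.0003] q1,7 [ 0.51 -1.38] F [-5.7  0.5  5.1] M [-0.21  1.28 -0.03] w 9.9 20.0
tool delta [ 0.9 -0.3 -0.1] turn 0.42
```

Request:
carry_out --deltas '[[[0, 0, 0, 6], [0, 0, 0, 6], [0, 0, 0, 0]]]'

```text
time: 14.3
ee_pos: [455.1, -332.4, 46.6]
tool_rot: [3.01, -0.9, -0.003]
wrist_force: [-4.9, -1.2, 6.1]
width: 10.0
finger_force: 20.0
```

```bash
python3 st.py 455.9 -332.5 46.7 -33.7
```

```text
t 14.3 pos [ 455.1 -332.4   46.6] yaw -33.28 tilt [-0.0016  0.0005] q1,7 [ 0.48 -1.58] F [-4.9 -1.2  6.1] M [-0.13  1.31 -0.08] w 10.0 20.0
tool delta [ 0.8 -0.3 -0.1] turn 0.42
```

Request:
carry_out --deltas '[[[0, 0, 0, 6], [0, 0, 0, 6], [0, 0, 0, 0]]]'

```text
time: 14.6
ee_pos: [455.1, -332.3, 46.6]
tool_rot: [2.9, -1.209, -0.003]
wrist_force: [-5.1, 0.2, 5.1]
width: 9.9
finger_force: 20.0
```

```bash
python3 st.py 455.9 -332.5 46.7 -45.7
```

```text
t 14.6 pos [ 455.1 -332.3   46.6] yaw -45.28 tilt [-0.0015  0.0006] q1,7 [ 0.45 -1.77] F [-5.1  0.2  5.1] M [-0.03  1.28 -0.11] w 9.9 20.0
tool delta [ 0.7 -0.4 -0.1] turn 0.42
```

Request:
carry_out --deltas '[[[0, 0, 0, 5], [0, 0, 0, 5], [0, 0, 0, 0]]]'

```text
time: 14.9
ee_pos: [455.4, -332.4, 46.6]
tool_rot: [2.784, -1.454, -0.001]
wrist_force: [-5.1, -1.1, 5.2]
width: 11.2
finger_force: 21.9
```

```bash
python3 st.py 455.9 -332.5 46.7 -55.7
```

```text
t 14.9 pos [ 455.4 -332.4   46.6] yaw -55.14 tilt [-0.0011 -0.0001] q1,7 [ 0.43 -1.94] F [-5.1 -1.1  5.2] M [-0.26  1.07  0.53] w 11.2 21.9
tool delta [ 0.3 -0.4 -0.1] turn 0.56
```

Request:
carry_out --deltas '[[[0, 0, 0, 4], [0, 0, 0, 4], [0, 0, 0, 0]]]'

```text
time: 15.2
ee_pos: [455.9, -332.9, 46.7]
tool_rot: [2.677, -1.643, 0.001]
wrist_force: [-3.1, -4.6, 1.8]
width: 13.8
finger_force: 25.8
```

```bash
python3 st.py 455.9 -332.5 46.7 -63.7
```

```text
t 15.2 pos [ 455.9 -332.9   46.7] yaw -63.08 tilt [-0.    -0.001] q1,7 [ 0.41 -2.07] F [-3.1 -4.6  1.8] M [-0.81  0.6   0.72] w 13.8 25.8
tool delta [-0.3 -0.2 -0. ] turn 0.62
```

The screw has bottomed: torque has risen to 0.7 N m and the pads are being forced open by the bar. From the opening, the bar's stop is at about -51°. I'll back off until the tool is at +39°.

Request:
carry_out --deltas '[[[0, 0, 0, -8.5], [0, 0, 0, -8.5], [0, 0, 0, -8.5], [0, 0, 0, -8.5], [0, 0, 0, -8.5], [0, 0, 0, -8.5], [0, 0, 0, -8.5], [0, 0, 0, -8.5], [0, 0, 0, -8.5], [0, 0, 0, -8.5], [0, 0, 0, -8.5], [0, 0, 0, -8.5]]]'

```text
time: 16.4
ee_pos: [455.3, -332.7, 46.5]
tool_rot: [-2.958, -1.057, 0.001]
wrist_force: [-4.3, -2.9, 2.7]
width: 10.0
finger_force: 20.0
```

Request:
carry_out --deltas '[[[0, 0, 0, 0], [0, 0, 0, 0]]]'

```text
time: 16.6
ee_pos: [455.3, -332.7, 46.5]
tool_rot: [-2.964, -1.041, 0.001]
wrist_force: [-4.6, -3.5, 2.6]
width: 9.8
finger_force: 20.0
```

```bash
python3 st.py 455.9 -332.5 46.7 39
```

```text
t 16.6 pos [ 455.3 -332.7   46.5] yaw 38.69 tilt [-0.0007  0.0001] q1,7 [ 0.66 -0.39] F [-4.6 -3.5  2.6] M [-0.62  0.93  0.04] w 9.8 20.0
tool delta [ 0.6  0.2 -0.2] turn -0.31
```

Request:
carry_out --deltas '[[[0, 0, 0, 0], [0, 0, 0, 0], [0, 0, 0, 0], [0, 0, 0, 0], [0, 0, -15, 0], [0, 0, -40, 0], [0, 0, -45, 0], [0, 0, -45, 0], [0, 0, -45, 0], [-20, 0, -30, 0], [-30, 0, 0, 0], [0, 0, 0, 0]]]' --grip 30

```text
time: 17.8
ee_pos: [414.0, -367.0, 269.1]
tool_rot: [2.964, 1.031, 0.0]
wrist_force: [-1.4, -0.5, -1.2]
width: 30.0
finger_force: 0.0
```

```bash
python3 st.py; python3 - <<'E'
from h import *
p,d=vision.capture("wrist");m=vision.camera_model("wrist");cv2.imwrite("pics/w3.png",p[:,:,::-1])
C=cloud(d,m);Z=C[...,2];X,Y=C[...,0],C[...,1]
b=C[(abs(X-456)<30)&(abs(Y+332)<30)&(Z>66)&(Z<80)]
print("bar",len(b),cv2.minAreaRect(b[:,:2].astype(np.float32)))
a=C[(abs(X-456)<75)&(abs(Y+250)<25)&(Z>33)&(Z<50)]
print("blade",len(a),np.median(a[:,2]),cv2.minAreaRect(a[:,:2].astype(np.float32)))
E
```

```text
t 17.8 pos [ 414.  -367.   269.1] yaw 38.38 tilt [ 0.0014 -0.0033] q1,7 [ 0.72 -0.27] F [-1.4 -0.5 -1.2] M [-0.01 -0.01 -0.04] w 30.0 0.0
bar 415 ((457.09075927734375, -330.75274658203125), (42.50996017456055, 9.44454288482666), 38.7143440246582)
blade 1247 38.804129416989724 ((450.5139465332031, -248.7901153564453), (100.42778778076172, 14.552793502807617), 8.037348747253418)
```

View pics/w3.png

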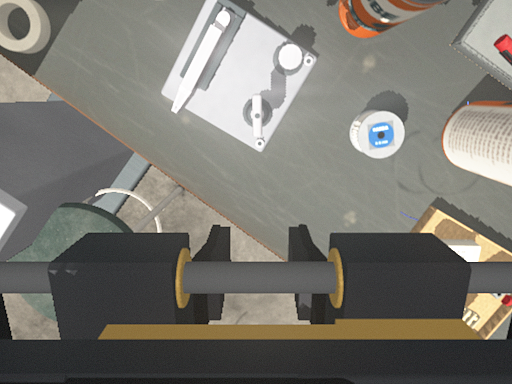

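The wrist view shows the blade in its slot with the pointed end to the front, tip at (177,108). The bar is at 38.7°, which is 90° back from the stop at -51°. The bystanders are untouched and the gripper is clear, so I'm handing in.

```bash
python3 -c "
from plant import r
print(r.hand_in())"
```

```text
the job is handed in; nothing more can be done
None
```

I turned the blade end for end and laid it back in its slot with the pointed end to the front, then bottomed the gap screw and backed it off about 90°. The job is handed in; the hand-in returned no verdict.

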